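Seat the pad in a length stop and move the stop to its next index hole

TASK

Press the small loose wooden pad fully home, flush, into the empty pocket of the length stop's grey sliding section while the section is still locked. Then pull the section's black lock plunger up by its knob, slide the section to the next hole of the rail (the one just beyond the section's plunger end, away from the end block), and let the pin drop fully home there; finish while still holding the knob, with the pin engaged. Leave the eraser and the other things on the board where they are.

Things in the scene. Friction and masses are not known exactly. Their poses are not given: they have to be found in the camera images.
- rail: length stop on a plywood board laid over the open drawer (the board's top is at z = 0.150): fixed aluminium rail 62 wide (its x) x 260 long (its y) x 12 mm high, origin at the centre of its underside. A dark end block (34 mm high) stands at its -y end. Index holes (11 mm, black discs) lie on its centre line every 40 mm in y
- section (a joint): slide of the grey section along the rail, m: 0 = locked in its present hole, grows towards the rail's +y, 0.040 = next hole; travel -0.002 to 0.085, friction about 2 N. The section is 56 wide (x) x 130 long (y) x 26 mm thick, flat top 39 mm above the rail's underside (z = 0.189)
- plunger (a joint): lift of the lock plunger in the section, m: 0 = pin fully down in a hole; the pin is clear of the hole above 0.009, stop at 0.018. A spring pushes it down (3 N when down, 8 N at 0.016); while it is down the section is locked; over a hole (1.5 mm play either way) the pin drops in, between holes it rides on the rail at about 0.009
- knob (a point): centre of the plunger's black round knob, 26 mm diameter, 18 mm high, axis upright; it rides on the section, 70 mm from the pocket's centre. The knob's underside is 34 mm above the section's top while the pin is down (43 mm to its centre); beneath it a 10 mm stem and a 22 mm bushing, 10 mm high
- next_hole (a point): mouth of the next hole, on the rail's top face; the knob must end over it
- pocket (a point): centre of the floor of the open pocket in the section's top: 27 (x) x 47 (y) mm, 20 mm deep; axes as the rail's. A spring ball stands 2.5 mm out of each end wall (+y and -y), 7 mm above the floor: the pad stops on them with its foot about 6 mm above the floor (6 mm proud) and must be pressed down past them from above with about 5 N, and then stays down
- pad: small loose plain wooden pad with two dark dowel dots on its top, 24 (x) x 44 (y) x 20 mm high, 30 g, lying flat; origin at the centre of its underside, z up; its foot is stepped in 2 mm all round over the lowest 3 mm. In the pocket its 24 mm side lies across the rail; either way round will do. Flush when its underside is on the pocket's floor
- eraser: bystander: eraser in a blue card sleeve, 20 x 42 x 12 mm, origin under its centre; leave alone
- sanding_block: bystander: wooden sanding block, 42 x 86 x 21 mm; leave alone
- jute_spool: bystander: spool of jute thread, 58 mm across, 75 mm high, standing; leave alone
- tin: bystander: round lidded tin, 64 mm across, 54 mm high; leave alone

How it is judged (in metres and radians):
On the way, in this order (a step that is already met when the one before it is completed fails the run):
1. the pad is pressed flush into the pocket, the section still locked in its first hole (z of pad in the frame of pocket between -0.004 and 0.0022 m and horizontal distance between pad and pocket below 0.004 m and angle between pad's own z axis and vertical below 0.08 rad and value of joint section below 0.004 m and value of joint plunger below 0.002 m), for 0.2 s.
2. the plunger is pulled clear of the first hole (z of pad in the frame of pocket between -0.004 and 0.0022 m and horizontal distance between pad and pocket below 0.004 m and angle between pad's own z axis and vertical below 0.08 rad and value of joint section below 0.006 m and value of joint plunger above 0.0085 m), for 0.1 s.
At the end, for the whole second after the job is handed in: The section stands at the next hole (within 4 mm) and at rest, the pin is fully down (within 2 mm), the fingers still hold the plunger's knob (more than 2 N), and the pad sits flush in the pocket (underside within about 2 mm of the floor, centred within 4 mm) (z of pad in the frame of pocket between -0.004 and 0.0022 m and horizontal distance between pad and pocket below 0.004 m and angle between pad's own z axis and vertical below 0.08 rad and value of joint section between 0.036 and 0.044 m and value of joint plunger below 0.002 m and contact force between the fingers and plunger above 2 N and velocity of joint section between -0.01 and 0.01 m/s); the arm keeps its last pose, push and grip.
It fails at once if the eraser is disturbed (moved more than 20 mm) (distance of eraser from where it was at the start of the episode above 0.02 m).
It fails at once if the sanding block is disturbed (moved more than 20 mm) (distance of sanding_block from where it was at the start of the episode above 0.02 m).
It fails at once if the jute spool is disturbed (moved more than 20 mm) (distance of jute_spool from where it was at the start of the episode above 0.02 m).
It fails at once if the tin is disturbed (moved more than 20 mm) (distance of tin from where it was at the start of the episode above 0.02 m).
It also fails if it takes over 51 s, if anything falls off the work surface, if the arm or the gripper's body presses on something with over 40 N, if the wrist force passes 120 N, or if a joint passes its speed limit or range.

ROBOT

A 7-joint arm with a two-finger parallel gripper is mounted at the origin on a cart in front of the work surface, level with it; the furniture and walls round the work are solid. World frame = base frame: x ahead of the robot, y to its left, z up, the work surface at z = 0. Lengths are in mm, angles in rad, forces in N, time in s.
With the tool pointing down it reaches from about 425 to 925 mm from the base axis. Payload 6.8 kg.
Tool frame: the origin (TCP) lies on the front face of the gripper's body, between the roots of the fingers; the fingertips stand arm.tip_extent ahead of it and the grasp point (between the pads) lies 61 mm ahead of it (arm.tip_extent is the distance from the TCP to the fingertips, in mm); z points along the fingers, y is the line along which they close (so a half turn about z gives the same grasp; the last joint's range is limited). The gripper opens to 88 mm and grips with 3 to 60 N. Pads are 20 mm wide; open, the fingers measure 115 mm over their backs; the gripper's body (75 mm by 178 mm) begins 61 mm behind the grasp point.
Start: joints at [-1.319, 0.477, 0.022, 1.555, -0.011, 1.109, -0.083], TCP at [237.656, 631.795, 302.664] pointing down, gripper open.
Joint ranges: [-2.96, 2.96], [-0.34, 2.1], [-1.41, 1.46], [0.24, 2.44], [-1.37, 4.51], [0.17, 1.92], [-2.96, 2.96]. Speed limits (rad/s): [2.39, 2.39, 3.14, 3.14, 3.14, 3.14, 3.14].

INTERFACE

Orientations are given as [roll, pitch, yaw] about the fixed x, y, z axes, in that order (R = Rz(yaw) Ry(pitch) Rx(roll)).
In Python, from station import arm gives the robot as it stands.
- The arm moves only by the shell command python3 -m creep 'ROWS' [FORCE]. ROWS is text: rows parted by semicolons, each of 7 numbers parted by spaces: the finger opening in m, from 0 to 0.0878, then the shift along the tool's x, y, z in m, then the turn, a rotation vector about the tool's x, y, z in rad. In form: fingers tx ty tz ax ay az; .... A call has 1 to 5 rows; each row shifts and turns the commanded pose from where the row before left it, along the tool's axes as they then stand; what a row does not reach is not made up. A row lasts 1/12 s, in which the tool goes at most 41.7 mm and 7.16 degrees, less where a joint would pass 70% of its speed; a pose out of reach is approached as far as the arm can. A call is refused whole if a number of a shift passes 0.0417 or a number of a turn 0.125, either way. A call with a gripper value outside its range is refused whole. The fingers move at their own pace and stop on an object; FORCE is the grip in N (left out, the last holds). Time passes only in rows, so rows that do not move let the fingers close. It gives the time, the measured TCP pose, the force, the opening and the grip force at its end, in the units of the state.
- arm.get_state(): the state, without advancing time (a new reading comes with each control period).
- arm.capture(name): name is "scene" or "top" or "wrist"; returns the picture (480x640x3 uint8, blue, green, red); there is no depth.
- arm.camera_model(name): a dict with "camera_matrix" (3x3 intrinsics, pixels), "k1" (the pictures are not rectified: a ray, as slopes to the right and down, at radius r is drawn at 1 + k1 r^2 times it, then the intrinsics apply), "position" and "rotation" of the camera in the world; the wrist camera has in their place "hand_eye" (4x4, takes a point from camera to tool coordinates, whose origin is the TCP and whose axes are the flange's). Camera axes: x right, y down, z forward; pixel columns grow to the right and rows downward; lengths in mm; the calibration is good to about 2 mm. A picture is of the moment at which its call begins: read the wrist's pose just before it. camera_model takes no time and is no camera call.
- arm.job_done(): hands the job in; it is judged then, once.
The state is a dict: "clock": time; "joint_pos": joint angles; "joint_velocities": joint speeds; "tau": joint torques, N m; "tool_pos": TCP position; "eef_rot": TCP orientation; "force": force on the tool from outside, world axes, zero at the start; "wrist_torque": the same for the moment, N m; "opening": opening from 0.0 (shut) to 1.0 (fully open); "gripper_force": force on a finger pad.
Only numpy, scipy, OpenCV 4.12 (cv2) and the standard library are available. Lean on these libraries where they do the work, as an engineer would, in place of code of your own. Each camera call takes 0.05 s, during which the arm holds its last target. There are 200 camera calls.

## Working session

There is one attempt and no reset: what is moved stays moved. The work goes in short steps, Python scripts to look and compute and a shell command to move; the robot and the scene stay as the last step left them, time stands still between calls to the robot, and variables do not carry over. Pictures are saved under pics/ and viewed, at most 10 in all, crops included, and the job is handed in when it is done.

```bash
mkdir -p pics; ls; python3 - <<'E'
from station import arm
import cv2, numpy as np
s=arm.get_state(); print(s); print(arm.tip_extent)
for n in ("scene","top","wrist"):
    print(n,arm.camera_model(n)); 
a=arm.capture("top"); b=arm.capture("scene")
cv2.imwrite("pics/top0.png",a); cv2.imwrite("pics/scene0.png",b)
E
```

```text
pics
{'clock': 0.0, 'joint_pos': array([-1.31909636,  0.47778405,  0.02237728,  1.55643312, -0.01150736,
        1.10927753, -0.08309774]), 'joint_velocities': array([ 0.00101323, -0.00164746,  0.00081468,  0.00229079,  0.00080206,
       -0.0010168 , -0.00085274]), 'tau': array([-5.85400958e-04, -5.82853246e+01,  1.53442238e+00, -2.72608638e+01,
       -5.42585773e-02,  1.70323224e-02,  1.67770831e-04]), 'tool_pos': array([237.52395232, 631.35015066, 301.70082576]), 'eef_rot': array([-3.13982494e+00,  1.41607339e-04,  2.78178023e+00]), 'force': array([-0.96093884,  0.13818584, -0.28901253]), 'wrist_torque': array([ 0.06616956, -0.0010922 ,  0.0220868 ]), 'gripper_force': 0.0, 'opening': 0.998859771017557}
80.0
scene {'camera_matrix': array([[485.75432178,   0.        , 312.95610486],
       [  0.        , 485.75432178, 236.49309611],
       [  0.        ,   0.        ,   1.        ]]), 'k1': -0.012332821235275678, 'position': array([  80.32922854, -637.66816604,  682.30233556]), 'rotation': array([-2.04695213e+00,  3.55838965e-04, -5.79288988e-01])}
top {'camera_matrix': array([[580
[... 158 characters left out ...]
815733302507, 'position': array([ 377.08905826,   87.6179158 , 1725.49084624]), 'rotation': array([-3.02590935, -0.00680498, -1.59488255])}
wrist {'camera_matrix': array([[375.99493322,   0.        , 321.97957755],
       [  0.        , 375.99493322, 241.55520163],
       [  0.        ,   0.        ,   1.        ]]), 'k1': -0.01730559463073923, 'hand_eye': array([[-7.84036566e-04, -9.63550885e-01, -2.67523976e-01,
         7.17159332e+01],
       [ 9.99999308e-01, -5.20799924e-04, -1.05492898e-03,
         4.51335537e-01],
       [ 8.77151286e-04, -2.67524618e-01,  9.63550626e-01,
        -8.25727707e+01],
       [ 0.00000000e+00,  0.00000000e+00,  0.00000000e+00,
         1.00000000e+00]])}
```

View pics/top0.png

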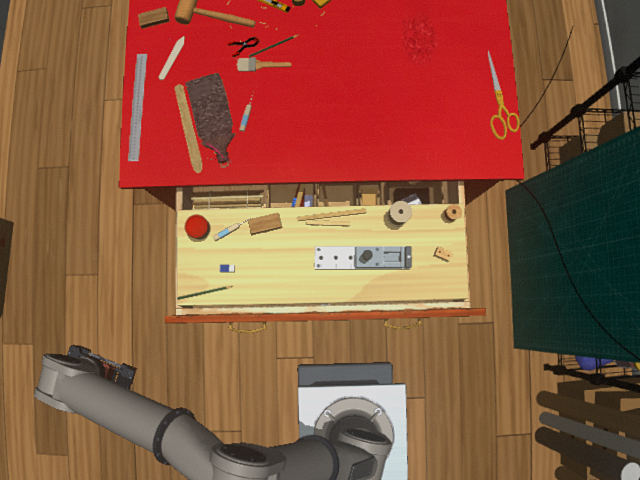

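View pics/scene0.png

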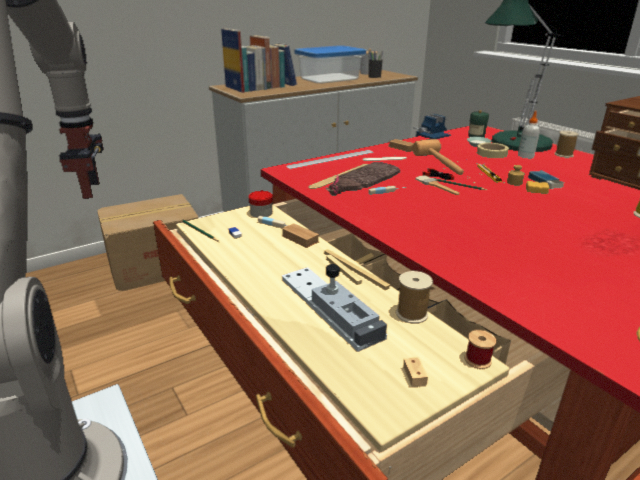

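The top view shows the pad at about (443,254), the rail over (315–411, 258), the knob at (366,257), the pocket at (392,258) and the eraser at (227,268). In the scene view the pad is at (415,371), the knob at (333,270) and the pocket at (353,310). Next I'll measure with both views.

```bash
cat > h.py <<'E'
from station import arm
import cv2, numpy as np
from scipy.spatial.transform import Rotation as R
def pose(n, st=None):
    m=arm.camera_model(n)
    if n!="wrist": return m, R.from_euler('xyz',m['rotation']).as_matrix(), np.array(m['position'])
    T=np.eye(4); T[:3,:3]=R.from_euler('xyz',st['eef_rot']).as_matrix(); T[:3,3]=st['tool_pos']
    T=T@m['hand_eye']; return m,T[:3,:3],T[:3,3]
def ray(n,px,st=None):
    m,Rm,p=pose(n,st); 
    u=cv2.undistortPoints(np.array(px,float).reshape(-1,1,2),m['camera_matrix'],np.array([m['k1'],0,0,0.])).reshape(-1,2)
    return p,(Rm@np.c_[u,np.ones(len(u))].T).T
def onz(n,px,z,st=None):
    p,d=ray(n,px,st); return p+d*((z-p[2])/d[:,2])[:,None]
def rects(n,img,lo,hi,z,roi,st=None,mina=20):
    x0,y0,x1,y1=roi; m=cv2.inRange(cv2.cvtColor(img[y0:y1,x0:x1],cv2.COLOR_BGR2HSV),np.array(lo),np.array(hi))
    out=[]
    for c in cv2.findContours(m,cv2.RETR_EXTERNAL,cv2.CHAIN_APPROX_NONE)[0]:
        if cv2.contourArea(c)<mina: continue
        w=onz(n,c.reshape(-1,2)+[x0,y0],z,st)[:,:2].astype(np.float32)
        out.append((cv2.contourArea(c),)+cv2.minAreaRect(w))
    return sorted(out,key=lambda r:-r[0])
E
python3 - <<'E'
from h import *
for nm,pt,ps,z in (("pad",(443,254),(415,369),170),("knob",(366,257),(333,270),240),("pocket",(392,258),(354,309),189)):
    print(nm,onz("top",[pt],z)[0],onz("scene",[ps],z)[0])
t=cv2.imread("pics/top0.png"); s=cv2.imread("pics/scene0.png")
print(cv2.cvtColor(t[250:258,438:448],cv2.COLOR_BGR2HSV)[4].tolist(),cv2.cvtColor(t[270:272,440:444],cv2.COLOR_BGR2HSV)[0].tolist())
print("rail corners z162/189",onz("top",[(315,246),(315,269)],162),onz("top",[(405,246),(405,269)],189))
c=cv2.resize(t[225:290,300:480],None,fx=4.4,fy=4.4,interpolation=cv2.INTER_CUBIC)
cv2.imwrite("pics/c1.png",c)
E
```

```text
pad [ 518.36229529 -249.22115336  170.        ] [ 514.16625894 -254.89380009  170.        ]
knob [509.16882784 -33.30126959 240.        ] [508.94007647 -46.32263675 240.        ]
pocket [ 509.33620759 -106.84085763  189.        ] [ 513.97837438 -103.28747996  189.        ]
[[18, 114, 232], [18, 120, 229], [18, 119, 227], [18, 124, 222], [17, 123, 218], [17, 123, 212], [17, 123, 208], [18, 126, 214], [17, 122, 223], [18, 120, 219]] [[22, 102, 223], [23, 99, 222], [23, 102, 223], [23, 101, 223]]
rail corners z162/189 [[549.28090387  97.6537059  162.        ]
 [486.89046234  99.0525874  162.        ]] [[ 540.65903164 -143.00618319  189.        ]
 [ 479.08304633 -140.61258806  189.        ]]
```

View pics/c1.png

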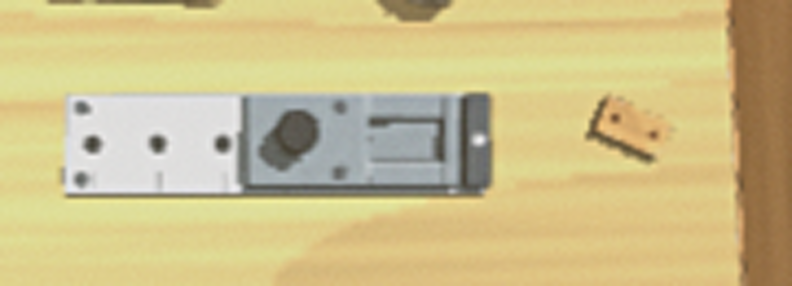

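The crop shows the pad tilted about 24°, with dots at crop px (615,117) and (653,134). The pocket is at (407,140) and the knob at (297,130), leaning with parallax. The next hole is at (222,144). I'm moving over the pad along an arc.

```bash
python3 -m creep '0.0878 -0.038 -0.003 -0.010 0 0 0.06; 0.0878 -0.038 -0.003 -0.010 0 0 0.06; 0.0878 -0.038 -0.003 -0.010 0 0 0.06; 0.0878 -0.039 -0.003 0 0 0 0.06; 0.0878 -0.039 -0.003 0 0 0 0.06'
python3 -m creep '0.0878 -0.039 -0.003 0 0 0 0.06; 0.0878 -0.039 -0.003 0 0 0 0.06; 0.0878 -0.039 -0.003 0 0 0 0.06; 0.0878 -0.039 -0.003 0 0 0 0.06; 0.0878 -0.039 -0.003 0 0 0 0.06'
```

```text
clock: 0.52
tool_pos: [401.9, 529.2, 333.0]
eef_rot: [3.141, -0.0, 2.479]
force: [0.9, 0.3, 0.1]
opening: 0.998
gripper_force: 0.0
clock: 0.93
tool_pos: [529.0, 381.2, 332.2]
eef_rot: [-3.141, 0.0, 2.179]
force: [0.3, 0.9, -0.9]
opening: 1.0
gripper_force: 0.0
```

```bash
python3 - <<'E'
from h import *
print("spool",onz("top",[(400,210)],225)[0],"tin",onz("top",[(197,228)],204)[0])
E
```

```text
spool [ 632.33900916 -128.30277832  225.        ] tin [600.17674286 411.01076245 204.        ]
```

```bash
python3 -m creep '0.0878 -0.038 -0.004 0 0 0 0.06; 0.0878 -0.038 -0.004 0 0 0 0.06; 0.0878 -0.038 -0.004 0 0 0 0.06; 0.0878 -0.038 -0.004 0 0 0 0.06; 0.0878 -0.037 -0.004 0 0 0 0.06'
python3 -m creep '0.0878 -0.037 -0.004 0 0 0 0.06; 0.0878 -0.037 -0.004 0 0 0 0.06; 0.0878 -0.037 -0.004 0 0 0 0.06; 0.0878 -0.037 -0.004 0 0 0 0.06; 0.0878 -0.037 -0.004 0 0 0 0.06'
python3 -m creep '0.0878 -0.035 -0.004 0 0 0 0.06; 0.0878 -0.035 -0.004 0 0 0 0.06; 0.0878 -0.035 -0.004 0 0 0 0.06; 0.0878 -0.030 -0.004 0 0 0 0.06; 0.0878 -0.020 0 0 0 0 0.04'
python3 - <<'E'
from h import *
st=arm.get_state(); print(st['tool_pos'],st['eef_rot'],st['joint_pos'][6])
cv2.imwrite("pics/w1.png",arm.capture("wrist"))
np.save("w1.npy",np.r_[st['tool_pos'],st['eef_rot']])
E
```

```text
clock: 1.35
tool_pos: [599.8, 205.4, 332.2]
eef_rot: [-3.141, 0.0, 1.878]
force: [0.0, 0.1, -0.4]
opening: 1.004
gripper_force: 0.0
clock: 1.77
tool_pos: [614.7, 20.8, 332.3]
eef_rot: [-3.141, 0.0, 1.579]
force: [0.9, -0.5, 0.1]
opening: 1.002
gripper_force: 0.0
clock: 2.18
tool_pos: [582.5, -133.6, 332.6]
eef_rot: [-3.141, 0.001, 1.295]
force: [-0.2, -0.6, 0.2]
opening: 1.0
gripper_force: 0.0
[ 582.4888047  -133.61936405  332.55336843] [-3.14105599e+00  1.07013636e-03  1.29495327e+00] 0.051021168077343214
```

View pics/w1.png

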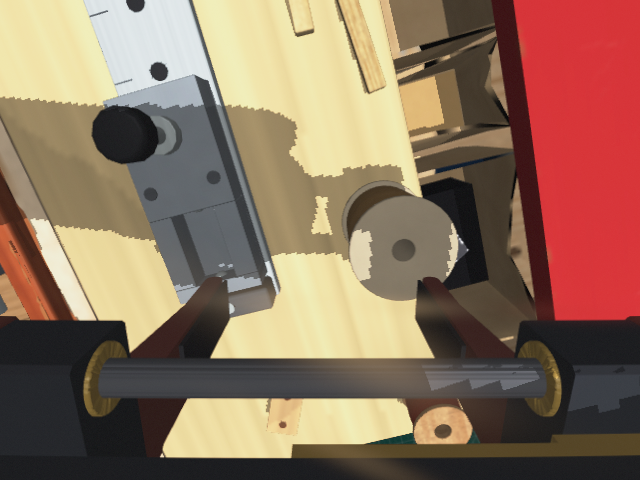

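The wrist view shows holes at (159,71) and (135,4), the knob top at (120,135), the pocket around (200,245), and the pad at (284,415) behind the bar.

```bash
python3 - <<'E'
from h import *
w=np.load("w1.npy"); st=dict(tool_pos=w[:3],eef_rot=w[3:]); im=cv2.imread("pics/w1.png")
m=cv2.inRange(im,(0,0,0),(60,60,60))
for (x,y) in ((159,71),(135,4)):
    lab,n=cv2.connectedComponents(m)[1],0
    l=lab[y,x]; ys,xs=np.where(lab==l); print("hole",xs.mean(),ys.mean(),len(xs),onz("wrist",[(xs.mean(),ys.mean())],162,st)[0])
print("knobtop",onz("wrist",[(120,135)],241,st)[0])
print("pocket corners~",onz("wrist",[(172,216),(218,205),(181,285),(240,270)],189,st)[:,:2])
print("section corners",onz("wrist",[(104,102),(196,75)],189,st)[:,:2])
t=cv2.imread("pics/top0.png")
g=lambda a:[(300+x/4.4,225+y/4.4) for x,y in a]
H=onz("top",g([(222,144),(158,144),(92,144)]),162)[:,:2]; print("top holes",H)
print("top section edge z189",onz("top",g([(245,97),(245,186)]),189)[:,:2])
print("top pad dots z170",onz("top",g([(615,117),(653,134)]),170)[:,:2], "pocket ctr",onz("top",g([(407,140)]),189)[:,:2])
for r in rects("top",t,(8,118,120),(20,190,255),170,(430,244,456,264)): print(r)
E
```

```text
hole 158.6 71.26818181818182 220 [516.47820032   2.68213924 162.        ]
hole 135.33333333333334 4.326923076923077 156 [517.07371395  41.40411428 162.        ]
knobtop [516.92811978 -37.71541971 241.        ]
pocket corners~ [[ 502.32094558  -83.22711356]
 [ 531.92589597  -84.56641496]
 [ 490.81806281 -127.22173014]
 [ 531.01088559 -127.90500977]]
section corners [[489.54473697 -10.71413658]
 [545.20328876 -12.01455391]]
top holes [[515.14222173   2.52857737]
 [516.07878075  41.86939262]
 [517.03348572  82.40264012]]
top section edge z189 [[540.97350399 -10.76671733]
 [487.00288002  -9.15568599]]
top pad dots z170 [[ 525.15202614 -240.61119213]
 [ 514.02020543 -263.99845789]] pocket ctr [[ 512.46336153 -108.29644   ]]
(85.5, (519.5128173828125, -249.4337158203125), (42.33629608154297, 22.9449520111084), 64.6663589477539)
```

```bash
python3 -m creep '0.06 -0.032 -0.007 0 0 0 0; 0.06 -0.032 -0.007 0 0 0 0; 0.06 -0.032 -0.007 0 0 0 0; 0.06 -0.033 -0.007 0 0 0 0; 0.06 0 0 0 0 0 0.083'
python3 -m creep '0.05 0 0 0.015 0 0 0.083; 0.05 0 0 0.015 0 0 0; 0.05 0 0 0 0 0 0; 0.05 0 0 0 0 0 0'
python3 - <<'E'
from h import *
st=arm.get_state(); print(st['tool_pos'],st['eef_rot'],st['joint_pos'][6])
im=arm.capture("wrist");cv2.imwrite("pics/w2.png",im)
np.save("w2.npy",np.r_[st['tool_pos'],st['eef_rot']])
for r in rects("wrist",im,(8,105,120),(20,190,255),170,(200,150,450,479),st,300): print(r)
E
```

```text
clock: 2.65
tool_pos: [518.9, -253.3, 333.2]
eef_rot: [3.141, 0.003, 1.211]
force: [-0.9, -0.8, 0.6]
opening: 0.69
gripper_force: 0.0
clock: 2.98
tool_pos: [523.0, -245.9, 302.0]
eef_rot: [-3.14, 0.0, 1.138]
force: [0.3, 0.4, 0.9]
opening: 0.569
gripper_force: 0.0
[ 522.95714425 -245.88767101  302.02125657] [-3.13958658e+00  1.47850028e-04  1.13759674e+00] 0.14253232442421804
(1718.5, (519.847412109375, -251.99488830566406), (43.25741958618164, 23.325410842895508), 65.1528091430664)
(659.5, (440.6220397949219, -326.37139892578125), (24.50410270690918, 24.624860763549805), 65.36443328857422)
```

View pics/w2.png

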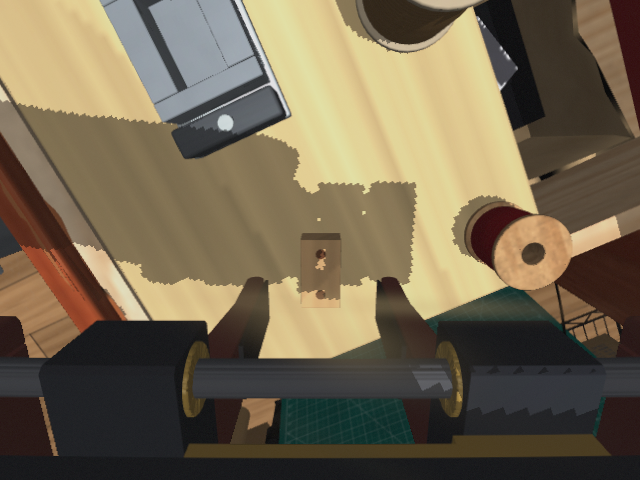

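The pad is clear between the fingers, its top centred at about (321,273) and measured 43×23 mm. Descending onto it.

```bash
python3 -m creep '0.05 -0.0066 -0.0005 0.02 0 0 0; 0.05 0 0 0.02 0 0 0; 0.05 0 0 0.015 0 0 0; 0.05 0 0 0.004 0 0 0; 0.05 0 0 0 0 0 0' 12
python3 -m creep '0.05 0 0 0 0 0 0; 0.05 0 0 0 0 0 0' 12
```

```text
clock: 3.45
tool_pos: [519.7, -252.2, 243.4]
eef_rot: [-3.141, 0.0, 1.137]
force: [1.1, -0.9, 0.7]
opening: 0.564
gripper_force: 0.0
clock: 3.62
tool_pos: [520.4, -252.9, 245.0]
eef_rot: [3.139, -0.0, 1.136]
force: [-0.4, -0.3, -0.1]
opening: 0.567
gripper_force: 0.0
```

```bash
python3 -m creep '0.05 0 0 0.002 0 0 0; 0.015 0 0 0 0 0 0; 0.015 0 0 0 0 0 0; 0.015 0 0 0 0 0 0; 0.015 0 0 0 0 0 0' 12
python3 -m creep '0.015 0 0 0 0 0 0; 0.015 0 0 0 0 0 0; 0.015 0 0 0 0 0 0; 0.015 0 0 0 0 0 0' 12
```

```text
clock: 4.03
tool_pos: [519.7, -252.6, 241.8]
eef_rot: [3.141, -0.0, 1.136]
force: [-0.0, -1.1, 0.4]
opening: 0.306
gripper_force: 0.0
clock: 4.37
tool_pos: [519.6, -252.6, 241.7]
eef_rot: [3.142, -0.0, 1.136]
force: [-0.4, 0.5, 2.0]
opening: 0.272
gripper_force: 12.0
```

```bash
python3 -m creep '0.015 0 0 -0.02 0 0 0; 0.015 0 0 -0.02 0 0 0; 0.015 0 0 -0.02 0 0 0; 0.015 0.025 -0.014 0 0 0 0; 0.015 0.025 -0.014 0 0 0 0'
python3 -m creep '0.015 0.024 -0.014 0 0 0 0; 0.015 0 0 0 0 0 -0.104; 0.015 0 0 0 0 0 -0.104; 0.015 0 0 0 0 0 -0.104; 0.015 0 0 0 0 0 -0.104'
python3 -m creep '0.015 0 0 0 0 0 0; 0.015 0 0 0 0 0 0; 0.015 0 0 0 0 0 0'
python3 - <<'E'
from h import *
st=arm.get_state(); print(st['tool_pos'],st['eef_rot'],st['joint_pos'][6])
im=arm.capture("wrist");cv2.imwrite("pics/w3.png",im)
np.save("w3.npy",np.r_[st['tool_pos'],st['eef_rot']])
E
```

```text
clock: 4.78
tool_pos: [515.4, -196.8, 302.9]
eef_rot: [3.138, 0.0, 1.132]
force: [0.7, 0.3, -0.3]
opening: 0.272
gripper_force: 12.0
clock: 5.2
tool_pos: [512.7, -167.4, 301.5]
eef_rot: [-3.141, -0.0, 1.558]
force: [0.9, 0.7, -1.4]
opening: 0.276
gripper_force: 12.0
clock: 5.45
tool_pos: [512.6, -167.9, 301.6]
eef_rot: [-3.141, -0.0, 1.548]
force: [0.8, 0.3, -0.5]
opening: 0.274
gripper_force: 12.0
[ 512.60831199 -167.92610236  301.55368437] [-3.14141858e+00 -2.69519261e-05  1.54848500e+00] 0.3552594104802959
```

View pics/w3.png

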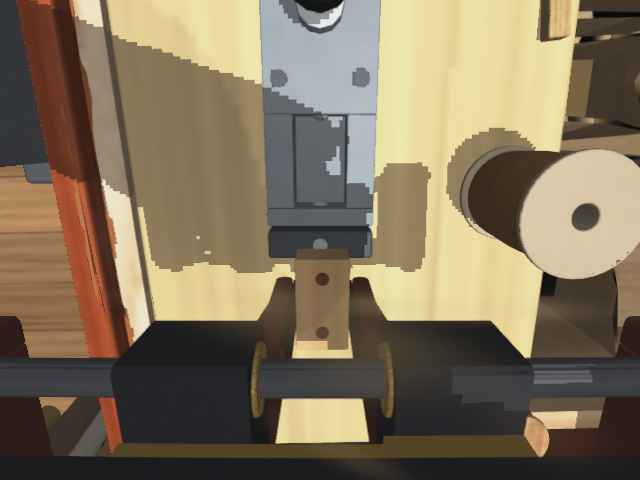

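The picture shows the pocket with corners (294,115), (346,115), (346,207) and (296,207), and the held pad's dots at (322,279) and (322,333). The pad's top is aligned with the pocket.

```bash
python3 - <<'E'
from h import *
w=np.load("w3.npy"); st=dict(tool_pos=w[:3],eef_rot=w[3:]); im=cv2.imread("pics/w3.png")
c=onz("wrist",[(294,115),(346,115),(346,207),(296,207)],189,st)[:,:2]; print(c,c.mean(0))
d=onz("wrist",[(322,279),(322,333)],st['tool_pos'][2]-71.7,st)[:,:2]; print(d,d.mean(0))
e=onz("wrist",[(262,110),(378,110),(377,205),(267,205)],189,st)[:,:2]; print("sec edges",e, e[:2].mean(0))
g=cv2.cvtColor(im,cv2.COLOR_BGR2GRAY)
print(g[170,255:390:1].tolist()); print(g[105:125,310].tolist(),g[195:235,330].tolist())
print(g[260,285:360].tolist())
E
```

```text
[[ 502.00544093  -84.14396945]
 [ 527.65962454  -84.73765577]
 [ 527.3628734  -130.72230747]
 [ 501.1032097  -130.1142522 ]] [ 514.53278714 -107.42954622]
[[ 514.1791961  -154.93470982]
 [ 513.57060801 -181.29998937]] [ 513.87490206 -168.1173496 ]
sec edges [[ 486.35976872  -81.41759913]
 [ 543.42080462  -82.73804088]
 [ 543.63672016 -130.03071456]
 [ 485.93104938 -128.69509301]] [514.89028667 -82.07782001]
[126, 127, 129, 131, 133, 134, 135, 137, 137, 136, 121, 98, 99, 99, 99, 99, 100, 101, 100, 99, 101, 100, 100, 100, 100, 99, 100, 100, 100, 100, 100, 100, 100, 100, 100, 101, 99, 96, 75, 53, 59, 85, 99, 98, 98, 98, 97, 97, 97, 98, 98, 97, 98, 98, 98, 98, 98, 98, 99, 98, 99, 98, 99, 98, 99, 98, 98, 97, 97, 97, 97, 148, 180, 180, 180, 181, 181, 182, 182, 183, 182, 183, 183, 183, 183, 147, 98, 100, 98, 80, 53, 77, 145, 181, 187, 187, 186, 187, 187, 187, 186, 186, 186, 186, 186, 186, 187, 186, 185, 186, 186, 186, 186, 186, 186, 186, 186, 186, 173, 173, 211, 224, 223, 223, 223, 222, 222, 222, 183, 132, 133, 134, 134, 133, 134]
[185, 184, 139, 103, 104, 104, 104, 101, 83, 60, 52, 82, 99, 103, 103, 102, 101, 102, 102, 101] [97, 96, 97, 96, 97, 95, 97, 73, 62, 64, 64, 65, 65, 73, 92, 97, 97, 97, 95, 96, 96, 96, 96, 95, 94, 94, 94, 94, 95, 95, 83, 44, 41, 40, 41, 40, 48, 53, 57, 58]
[130, 128, 128, 129, 130, 130, 131, 130, 133, 114, 105, 113, 113, 111, 113, 113, 112, 112, 113, 112, 113, 112, 112, 112, 112, 110, 109, 107, 108, 106, 104, 105, 104, 104, 104, 103, 103, 105, 104, 106, 106, 106, 106, 106, 106, 106, 105, 104, 105, 103, 103, 103, 103, 103, 102, 103, 104, 104, 105, 106, 108, 109, 109, 108, 105, 117, 127, 127, 127, 126, 127, 127, 126, 127, 127]
```

```bash
python3 -m creep '0.015 0.03 -0.0004 0 0 0 0; 0.015 0.0307 -0.0003 0 0 0 0; 0.015 0 0 0.01 0 0 0; 0.015 0 0 0.008 0 0 0; 0.015 0 0 0 0 0 0'
python3 -m creep '0.015 0 0 0.003 0 0 0; 0.015 0 0 0.003 0 0 0; 0.015 0 0 0.003 0 0 0; 0.015 0 0 0 0 0 0; 0.015 0 0 0 0 0 0'
```

```text
clock: 5.92
tool_pos: [512.3, -107.3, 282.0]
eef_rot: [-3.139, 0.001, 1.551]
force: [-0.4, -0.6, -0.6]
opening: 0.27
gripper_force: 12.0
clock: 6.33
tool_pos: [513.1, -107.6, 274.6]
eef_rot: [-3.141, 0.0, 1.551]
force: [1.1, -0.1, -0.1]
opening: 0.273
gripper_force: 12.0
```

```bash
python3 -m creep '0.015 0 0 0.002 0 0 0; 0.015 0 0 0.001 0 0 0; 0.015 0 0 0 0 0 0; 0.015 0 0 0 0 0 0'
python3 - <<'E'
from h import *
im=arm.capture("scene");cv2.imwrite("pics/s2.png",cv2.resize(im[240:400,260:460],None,fx=3.5,fy=3.5,interpolation=cv2.INTER_CUBIC))
E
```

```text
clock: 6.67
tool_pos: [513.2, -107.1, 271.7]
eef_rot: [-3.142, -0.0, 1.552]
force: [0.0, 0.4, 0.4]
opening: 0.269
gripper_force: 12.0
```

View pics/s2.png

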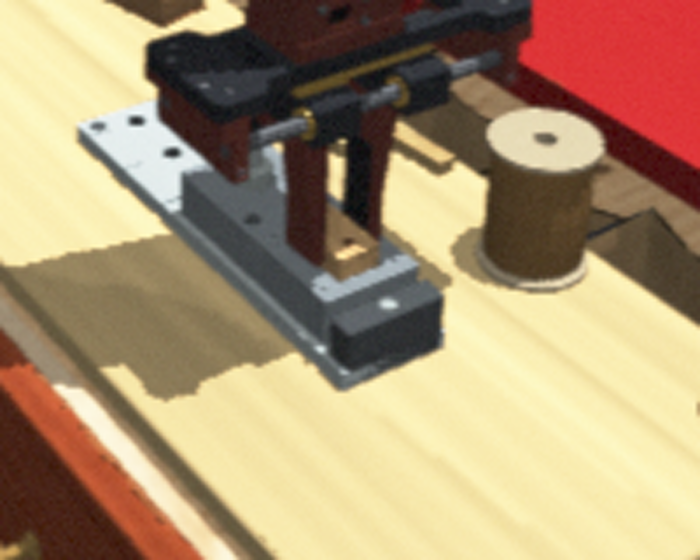

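The pad stands in the pocket, in crop px around (350,250), and the fingers are clear of the spool. I'll release, rise, close the fingers and press.

```bash
python3 -m creep '0.034 0 0 0 0 0 0; 0.034 0 0 0 0 0 0; 0.034 0 0 0 0 0 0; 0.034 0 0 0 0 0 0; 0.034 0 0 -0.008 0 0 0' 
python3 -m creep '0.034 0 0 -0.014 0 0 0; 0 0 0 0 0 0 0; 0 0 0 0 0 0 0; 0 0 0 0 0 0 0; 0 0 0 0 0 0 0'
python3 -m creep '0 0 0 0 0 0 0; 0 0 0 0.005 0 0 0; 0 0 0 0.005 0 0 0; 0 0 0 0.004 0 0 0; 0 0 0 0 0 0 0'
```

```text
clock: 7.13
tool_pos: [512.5, -106.9, 278.8]
eef_rot: [-3.139, 0.0, 1.552]
force: [-0.5, 0.4, -0.4]
opening: 0.388
gripper_force: 0.0
clock: 7.55
tool_pos: [512.9, -107.0, 293.2]
eef_rot: [-3.141, -0.0, 1.552]
force: [0.5, -0.1, -1.0]
opening: 0.121
gripper_force: 0.0
clock: 7.97
tool_pos: [512.6, -107.0, 278.4]
eef_rot: [-3.139, 0.0, 1.552]
force: [-0.6, 0.8, 0.0]
opening: 0.005
gripper_force: 0.0
```

```bash
python3 -m creep '0 0 0 0.002 0 0 0; 0 0 0 0.002 0 0 0; 0 0 0 0 0 0 0'
python3 -m creep '0 0 0 0.002 0 0 0; 0 0 0 0 0 0 0'
python3 -m creep '0 0 0 0.002 0 0 0; 0 0 0 0 0 0 0'
```

```text
clock: 8.22
tool_pos: [513.0, -107.1, 275.3]
eef_rot: [-3.141, 0.0, 1.552]
force: [-0.6, 0.4, 0.7]
opening: 0.006
gripper_force: 0.0
clock: 8.38
tool_pos: [513.2, -107.1, 273.6]
eef_rot: [3.142, -0.0, 1.552]
force: [-0.5, 0.7, 0.2]
opening: 0.008
gripper_force: 0.0
clock: 8.55
tool_pos: [513.1, -107.0, 271.4]
eef_rot: [-3.141, -0.0, 1.552]
force: [0.3, -0.4, -0.6]
opening: 0.007
gripper_force: 0.0
```

```bash
python3 - <<'E'
from h import *
a=arm.capture("scene");b=arm.capture("wrist")
a=cv2.resize(a[240:400,260:460],(500,400),interpolation=cv2.INTER_CUBIC); b=cv2.resize(b[200:400,220:420],(300,300))
o=np.zeros((400,800,3),np.uint8); o[:,:500]=a; o[:300,500:]=b
cv2.imwrite("pics/s3.png",o)
E
```

```text
(no output)
```

View pics/s3.png

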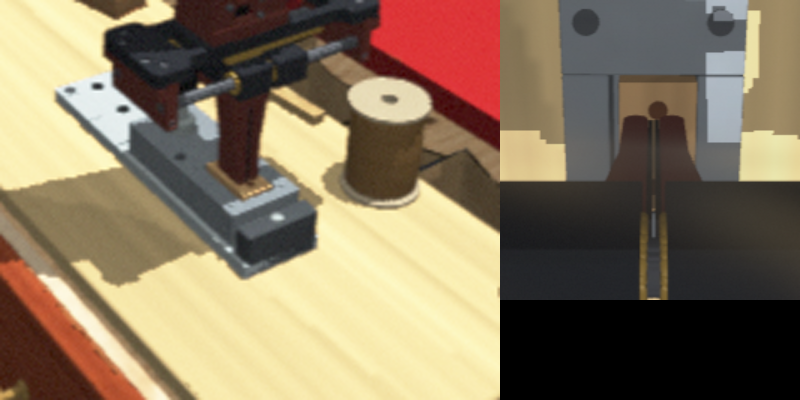

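The pad is level in the pocket with the fingertips on it, at composite px (240,180), and it looks close to flush. I'll keep pressing until I get a firm force reading.

```bash
python3 -m creep '0 0 0 0.002 0 0 0; 0 0 0 0 0 0 0'
python3 -m creep '0 0 0 0.001 0 0 0; 0 0 0 0 0 0 0'
```

```text
clock: 8.82
tool_pos: [513.2, -107.1, 269.5]
eef_rot: [3.142, 0.0, 1.552]
force: [1.3, -0.2, 0.2]
opening: 0.01
gripper_force: 0.0
clock: 8.98
tool_pos: [513.2, -107.2, 269.4]
eef_rot: [3.142, -0.001, 1.552]
force: [-3.2, 0.6, 7.4]
opening: 0.008
gripper_force: 4.0
```

```bash
python3 -m creep '0 0 0 0.001 0 0 0; 0 0 0 0 0 0 0'
python3 -m creep '0 0 0 0.001 0 0 0; 0 0 0 0 0 0 0'
```

```text
clock: 9.15
tool_pos: [513.3, -107.2, 269.3]
eef_rot: [3.141, -0.001, 1.551]
force: [-6.9, 1.6, 16.7]
opening: 0.004
gripper_force: 8.5
clock: 9.32
tool_pos: [513.3, -107.4, 269.2]
eef_rot: [3.141, -0.002, 1.551]
force: [-9.5, 2.1, 25.8]
opening: 0.007
gripper_force: 12.9
```

```bash
python3 -m creep '0 0 0 -0.02 0 0 0; 0 0 0 -0.02 0 0 0; 0.05 0 0 -0.022 0 0 0; 0.05 0.035 0 0 0 0 0; 0.05 0.035 0 0 0 0 0'
python3 -m creep '0.05 0 0 0 0 0 0; 0.05 0 0 0 0 0 0; 0.05 0 0 0 0 0 0'
python3 - <<'E'
from h import *
st=arm.get_state(); print(st['tool_pos'],st['eef_rot'])
a=arm.capture("scene");b=arm.capture("wrist"); cv2.imwrite("pics/raw_s.png",a); cv2.imwrite("pics/raw_w.png",b)
a=cv2.resize(a[270:350,300:390],(450,400),interpolation=cv2.INTER_CUBIC); b=cv2.resize(b[120:470,120:520],(340,300))
o=np.zeros((400,800,3),np.uint8); o[:,:450]=a; o[:300,460:]=b
cv2.imwrite("pics/s4.png",o)
E
```

```text
clock: 9.73
tool_pos: [515.1, -38.4, 330.3]
eef_rot: [3.138, -0.0, 1.546]
force: [0.8, 1.2, 0.3]
opening: 0.195
gripper_force: 0.0
clock: 9.98
tool_pos: [514.4, -37.5, 328.5]
eef_rot: [-3.141, 0.0, 1.552]
force: [0.3, -0.3, -0.7]
opening: 0.42
gripper_force: 0.0
[514.36338693 -37.51673863 328.50734624] [-3.14132351e+00  4.29488495e-04  1.55192802e+00]
```

View pics/s4.png

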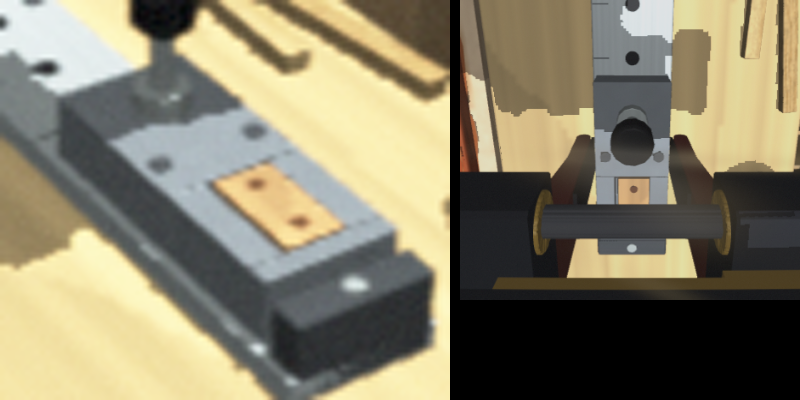

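The pad sits flush in the pocket (left panel, about (278,205)), with no proud side wall visible. The knob is between the fingers. I'm descending to grip it.

```bash
python3 -m creep '0.05 0 0 0 0 0 0; 0.05 0 0 0.015 0 0 0; 0.05 0 0 0.015 0 0 0; 0.05 0 0 0.006 0 0 0; 0.05 0 0 0 0 0 0' 30
python3 -m creep '0.015 0 0 0 0 0 0; 0.015 0 0 0 0 0 0; 0.015 0 0 0 0 0 0; 0.015 0 0 0 0 0 0; 0.015 0 0 0 0 0 0' 30
python3 -m creep '0.015 0 0 0 0 0 0; 0.015 0 0 0 0 0 0; 0.015 0 0 0 0 0 0; 0.015 0 0 0 0 0 0; 0.015 0 0 0 0 0 0' 30
```

```text
clock: 10.5
tool_pos: [513.7, -37.8, 291.3]
eef_rot: [-3.139, 0.001, 1.551]
force: [-0.5, 0.3, 0.7]
opening: 0.574
gripper_force: 0.0
clock: 10.92
tool_pos: [514.5, -37.2, 293.3]
eef_rot: [3.141, -0.0, 1.552]
force: [-1.7, 0.5, 2.6]
opening: 0.287
gripper_force: 30.0
clock: 11.33
tool_pos: [514.6, -37.1, 293.2]
eef_rot: [3.141, -0.0, 1.552]
force: [-2.5, 0.2, 6.1]
opening: 0.29
gripper_force: 30.0
```

```bash
python3 -m creep '0.015 0 0 -0.004 0 0 0; 0.015 0 0 -0.004 0 0 0; 0.015 0 0 -0.004 0 0 0; 0.015 0 0 -0.002 0 0 0; 0.015 0 0 0 0 0 0' 30
python3 -m creep '0.015 0 0 0 0 0 0; 0.015 0 0 0 0 0 0; 0.015 0 0 0 0 0 0' 30
```

```text
clock: 11.75
tool_pos: [514.4, -37.1, 306.7]
eef_rot: [3.142, 0.0, 1.552]
force: [2.8, -0.9, -8.2]
opening: 0.286
gripper_force: 30.0
clock: 12.0
tool_pos: [514.4, -37.1, 306.4]
eef_rot: [-3.141, 0.0, 1.552]
force: [1.2, 0.3, -7.3]
opening: 0.289
gripper_force: 30.0
```

The spring force of about −7.3 N matches a 13 mm lift. Sliding 40 mm now.

```bash
python3 -m creep '0.015 0.008 0 0 0 0 0; 0.015 0.008 0 0 0 0 0; 0.015 0.008 0 0 0 0 0; 0.015 0.008 0 0 0 0 0; 0.015 0.008 0 0 0 0 0' 30
python3 -m creep '0.015 0 0 0 0 0 0; 0.015 0 0 0 0 0 0; 0.015 0 0 0 0 0 0' 30
```

```text
clock: 12.42
tool_pos: [515.3, 3.9, 306.6]
eef_rot: [3.141, 0.0, 1.552]
force: [3.8, -2.6, -7.9]
opening: 0.288
gripper_force: 30.0
clock: 12.67
tool_pos: [515.4, 3.9, 306.7]
eef_rot: [3.141, -0.001, 1.553]
force: [3.0, 1.9, -8.4]
opening: 0.291
gripper_force: 30.0
```

```bash
python3 -m creep '0.015 -0.001 0 0 0 0 0; 0.015 0 0 0.004 0 0 0; 0.015 0 0 0.004 0 0 0; 0.015 0 0 0.004 0 0 0; 0.015 0 0 0.002 0 0 0' 30
python3 -m creep '0.015 0 0 0 0 0 0; 0.015 0 0 0 0 0 0; 0.015 0 0 0 0 0 0' 30
```

```text
clock: 13.08
tool_pos: [515.5, 1.8, 293.0]
eef_rot: [3.141, -0.0, 1.552]
force: [-6.2, 1.9, 17.6]
opening: 0.287
gripper_force: 30.0
clock: 13.33
tool_pos: [515.4, 1.8, 293.2]
eef_rot: [3.141, -0.0, 1.552]
force: [-1.2, 1.1, 5.2]
opening: 0.289
gripper_force: 30.0
```

```bash
python3 -m creep '0.015 0.002 0 0 0 0 0; 0.015 0.0015 0 0 0 0 0; 0.015 0 0 0 0 0 0; 0.015 0 0 0 0 0 0' 30
python3 - <<'E'
from h import *
a=arm.capture("scene"); cv2.imwrite("pics/raw_s5.png",a)
o=np.hstack([cv2.resize(x[225:345,280:390],(390,425),interpolation=cv2.INTER_CUBIC) for x in (cv2.imread("pics/raw_s.png"),a)])
cv2.imwrite("pics/s5.png",o)
E
```

```text
clock: 13.67
tool_pos: [515.4, 4.5, 293.2]
eef_rot: [3.141, 0.001, 1.551]
force: [-1.1, -1.7, 5.5]
opening: 0.286
gripper_force: 30.0
```

View pics/s5.png

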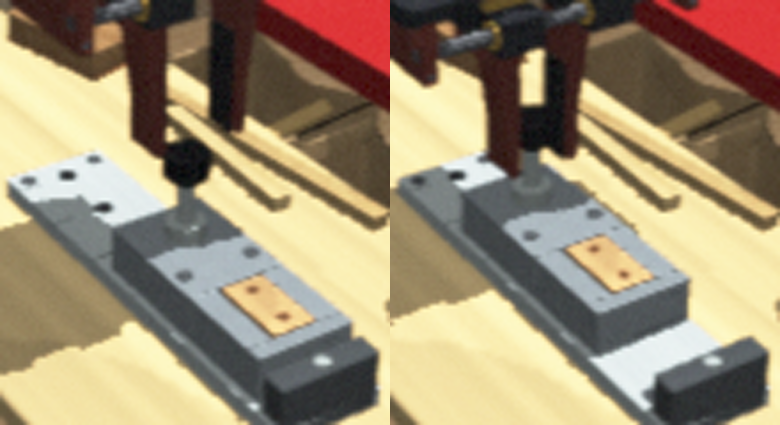

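Both panels show the same stem length between knob and bushing (about 34 px), and the pad is still flush, so the pin looks down. I'll check with a small push further along the rail.

```bash
python3 -m creep '0.015 0.0015 0 0 0 0 0; 0.015 0 0 0 0 0 0; 0.015 0 0 0 0 0 0' 30
```

```text
clock: 13.97
tool_pos: [515.5, 5.2, 293.2]
eef_rot: [3.141, 0.002, 1.55]
force: [-1.7, -2.9, 5.8]
opening: 0.289
gripper_force: 30.0
```

```bash
python3 -m creep '0.015 0.0015 0 0 0 0 0; 0.015 0 0 0 0 0 0; 0.015 0 0 0 0 0 0' 30
```

```text
clock: 14.22
tool_pos: [515.5, 5.6, 293.2]
eef_rot: [3.141, 0.003, 1.549]
force: [-1.3, -5.7, 5.6]
opening: 0.288
gripper_force: 30.0
```

It's locked: a 1.5 mm command gave only 0.4 mm of travel and a rising force. I'll return to the hole centre and hand in.

```bash
python3 -m creep '0.015 -0.002 0 0 0 0 0; 0.015 -0.0015 0 0.0005 0 0 0; 0.015 0 0 0 0 0 0; 0.015 0 0 0 0 0 0; 0.015 0 0 0 0 0 0' 30
python3 -m creep '0.015 0 0 0 0 0 0; 0.015 0 0 0 0 0 0; 0.015 0 0 0 0 0 0; 0.015 0 0 0 0 0 0; 0.015 0 0 0 0 0 0' 30
```

```text
clock: 14.63
tool_pos: [515.5, 4.3, 293.1]
eef_rot: [3.141, 0.0, 1.551]
force: [-4.0, -0.5, 9.3]
opening: 0.283
gripper_force: 30.0
clock: 15.05
tool_pos: [515.5, 4.3, 293.1]
eef_rot: [3.141, 0.0, 1.551]
force: [-3.2, 0.6, 10.5]
opening: 0.289
gripper_force: 30.0
```

```bash
python3 -c "
from station import arm
print(arm.job_done())"
```

```text
the job is handed in; nothing more can be done
None
```

I handed the job in at about 15 s: the pad looked flush in the pocket, the section was locked at the next hole with the pin down, and the fingers were still gripping the knob at 30 N; the hand-in gave back no verdict.

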